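# Fetch the brass shelf pin with sprung tongs

## Robot

A 6-joint arm with a two-finger parallel gripper is mounted at the origin on the work surface. World frame = base frame: x ahead of the robot, y to its left, z up, the work surface at z = 0. Lengths are in m, angles in rad, forces in N, time in s.
With the tool pointing down it reaches from about 0.325 to 1 m from the base axis. Payload 5.1 kg.
Tool frame: the origin (TCP) lies at the very end of the fingers, on their centre line; the grasp point (between the pads) lies 19 mm behind it; z points along the fingers, y is the line along which they close (so a half turn about z gives the same grasp; the last joint's range is limited). The gripper opens to 85 mm and grips with 20 to 120 N. Pads are 22 mm wide; open, the fingers measure 114 mm over their backs; the gripper's body (76 mm by 85 mm) begins 54 mm behind the grasp point. The pads swing forward as they close: fully open they stand 13 mm farther back than shut.
Start: joints at [1.266, 0.124, 1.65, -0, 1.367, -0.083], TCP at [0.143, 0.634, 0.203] pointing down, gripper open.
Joint ranges: [-2.61, 2.61], [-1.02, 2.33], [0.03, 2.71], [-1.35, 4.49], [0.32, 2.68], [-2.91, 2.91]. Speed limits (rad/s): [2.57, 2.57, 3.14, 3.14, 3.14, 3.14].

## Interface

Orientations are given as a rotation vector (axis times angle).
In Python, from workcell import r gives the robot as it stands.
- The arm moves only by the tool play_rows, never from a script. Its arguments are lists of equal length, an entry for each row: "travel": the shift along the world's x, y, z in cm, a list of three; "rotation": the turn, a rotation vector about the world's x, y, z in rad, a list of three. A call has 1 to 5 rows; each row shifts and turns the commanded pose from where the row before left it; what a row does not reach is not made up. A row lasts 1/8 s, in which the tool goes at most 62.5 mm and 10.7 degrees, less where a joint would pass 70% of its speed; a pose out of reach is approached as far as the arm can. A call is refused whole if a number of a shift passes 6.25 or a number of a turn 0.188, either way. A call with a gripper value outside its range is refused whole. "jaw" is the finger opening in cm, from 0 to 8.54, set as the call begins (left out, the last holds). The fingers move at their own pace and stop on an object; "newtons" is the grip in N (left out, the last holds). Time passes only in rows, so rows that do not move let the fingers close. It gives the time, the measured TCP pose, the force, the opening and the grip force at its end, in the units of the state.
- r.state(): the state, without advancing time (a new reading comes with each control period).
- r.read_camera(name): name is "scene" or "top"; returns the picture (400x640x3 uint8, red, green, blue); there is no depth.
- r.get_calibration(name): a dict with "fx", "fy", "cx", "cy" (pixels), "k1" (the pictures are not rectified: a ray, as slopes to the right and down, at radius r is drawn at 1 + k1 r^2 times it, then the intrinsics apply), "rvec" (rotation vector, rad) and "tvec" (3), from world to camera coordinates, as OpenCV has them. Camera axes: x right, y down, z forward; pixel columns grow to the right and rows downward; lengths in m; the calibration is good to about 2 mm. A picture is of the moment at which its call begins. get_calibration takes no time and is no camera call.
- r.close_job(): hands the job in; it is judged then, once.
The state is a dict: "clock": time; "joint_positions": joint angles; "joint_vel": joint speeds; "tau": joint torques, N m; "position": TCP position; "tcp_rot": TCP orientation; "ft_force": force on the tool from outside, world axes, zero at the start; "torque": the same for the moment, N m; "finger_gap": finger opening in m; "grip_force": force on a finger pad.
Only numpy, scipy, OpenCV 4.12 (cv2) and the standard library are available. Lean on these libraries where they do the work, as an engineer would, in place of code of your own. Each camera call takes 0.05 s, during which the arm holds its last target. There are 200 camera calls.

## Task

The brass shelf pin is held by a sprung clip at the bottom of one of the narrow pockets of the clear holder, too deep for fingers. Take the tongs from their wooden stand, squeeze them gently on the brass pin (it is soft and marks easily, and the holder is brittle), draw it out, lower it with the tongs into the red clay cazuelita and let it go there, then stand the tongs back in their stand. Leave the dark steel pin in its pocket and everything else where it is.

Things in the scene. Friction and masses are not known exactly. Their poses are not given: they have to be found in the camera images.
- tongs: Stainless sprung tongs, 142 mm tall, standing tips down in the stand. Origin: midway between the tips, at their lower ends; z up to the pivot (z = 136 mm); arms close along y and are alike (a half turn about z changes nothing). Tips 14 mm wide in x, 3 mm thick. At rest 50 mm wide over the grip bars and tips 41 mm apart inside; closed on the pin 42 mm over the bars.
- tongs_grip (a point): Midway between the two black grip bars, 100 mm above the tips: take the tongs here, fingers closing along the tongs' y. 1 mm of squeeze moves the tips 3.7 mm together. The spring pushes back with about 3 N per finger at first, 12 N at 46 mm over the bars (the tips then enter a pocket freely), 20 N at 42 mm; of any squeeze beyond that about a quarter reaches the pin.
- pin: Brass shelf pin, 10 mm diameter, 24 mm tall, 16 g, upright in one of the two pockets of the holder. Origin: centre of its underside (on the pocket floor), z up. The clip holds it back with a few newtons. It is marked if the two tips together press it with more than 16 N (8 N each), that is at about 48 N per finger on the grip bars; below about 30 N per finger the tips slip off it.
- steel_pin: Dark steel pin of the same size in the other pocket; stays there.
- holder: Clear plastic block on a white base, fixed, 68 x 56 x 72 mm; tongs must not press it with over 18 N. Origin: centre of its underside. Two pockets centred at x = -17 and +17 mm, each 22 mm (x) by 44 mm (y), 60 mm deep (floor 12 mm above the origin). A pin stands in the middle of each, clamped along x by a clip 8 mm high and 7 mm wide in y: the tongs must take it along the holder's y.
- stand: Dark wooden block, fixed, 50 x 86 x 72 mm, one upright slot 26 mm (x) by 66 mm (y), 60 mm deep (floor 12 mm above the origin) in which the tongs stand, their y along the stand's y. Origin: centre of its underside.
- cazuelita: Small red clay bowl, loose, rim radius 56 mm, 45 mm high, inner floor about 5 mm up. Origin: centre of its underside.
- tin_red: Round steel tin with a red window, 62 mm across, 46 mm high; bystander, origin under its centre.
- tin_yellow: Round steel tin with a yellow window, 62 mm across, 46 mm high; bystander, origin under its centre.
- cruet: Glass cruet with a cork, 72 mm across, 167 mm high; bystander, origin under its centre.
- scraper: White plastic bench scraper lying flat, 100 x 150 x 14 mm; bystander, origin under its centre.
- salt: Small jar with a blue cap, 52 mm across, 85 mm high; bystander, origin under its centre.
There are look-alikes about, which are no part of the job. Leave any purple look-alike of the cazuelita alone.

How it is judged:
By the outcome, as a careful person would: the job done as asked, in the order asked, and still so for the second after the job is handed in, with the robot touching nothing.
It also fails if it takes over 72 s, if anything falls off the work surface, if the arm or the gripper's body presses on something with over 40 N, if the wrist force passes 120 N, or if a joint passes its speed limit or range.

## Working session

There is one attempt and no reset: what is moved stays moved. The work goes in short steps, Python scripts to look and compute and a tool call to move; the robot and the scene stay as the last step left them, time stands still between calls to the robot, and variables do not carry over. Pictures are saved under pics/ and viewed, at most 10 in all, crops included, and the job is handed in when it is done.

Besides the shell and the picture viewer there is one more tool, called in YAML: its name, and indented under it one key for each argument. play_rows: Moves the arm, as the interface text tells. Its arguments: {"type":"object","properties":{"travel":{"type":"array","items":{"type":"array","items":{"type":"number"}}},"rotation":{"type":"array","items":{"type":"array","items":{"type":"number"}}},"jaw":{"type":"number"},"newtons":{"type":"number"}},"required":["travel","rotation"]}

```bash
mkdir -p pics; python3 - <<'E'
from workcell import r
import cv2
for n in("scene","top"):
    cv2.imwrite(f"pics/{n}0.png",r.read_camera(n)[:,:,::-1]); print(n,r.get_calibration(n))
s=r.state();print(s)
E
```

```text
scene {'fx': 480.26784218523335, 'fy': 480.26784218523335, 'cx': 317.93888416306584, 'cy': 196.14828907634092, 'k1': -0.04045862687975195, 'rvec': array([ 2.14301779,  1.20695088, -0.47757437]), 'tvec': array([-0.28681928, -0.30207856,  1.70612481])}
top {'fx': 516.3739803472289, 'fy': 516.3739803472289, 'cx': 320.96474854857684, 'cy': 194.56518695446337, 'k1': -0.17135342280651217, 'rvec': array([ 2.1537237 , -2.09984612,  0.22355456]), 'tvec': array([-0.02817454,  0.55981825,  1.66030351])}
{'clock': 0.1, 'joint_positions': array([ 1.26642245e+00,  1.24452826e-01,  1.65157375e+00,  4.14411040e-06,
        1.36750289e+00, -8.26136291e-02]), 'joint_vel': array([-0.00241586, -0.00160634, -0.0045892 , -0.0017216 , -0.00087015,
        0.0006912 ]), 'tau': array([ 1.75278283e-04, -4.24932110e+01, -3.66653645e+01, -1.58670478e-04,
        4.01403842e-03, -2.04388851e-05]), 'position': array([0.1428144 , 0.63347926, 0.20214616]), 'tcp_rot': array([-3.47586360e-01, -3.12192478e+00,  2.98397906e-03]), 'ft_force': array([ 0.02384387,  0.35697373, -0.42867373]), 'torque': array([-0.00290477,  0.03384755,  0.01899069]), 'grip_force': 0.0, 'finger_gap': 0.0853744395056803}
```

View pics/scene0.png

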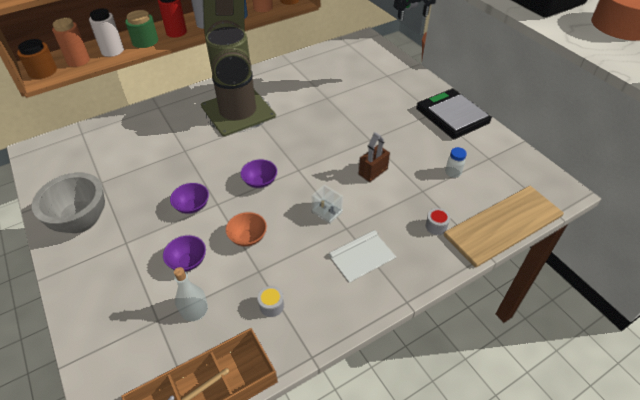

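View pics/top0.png

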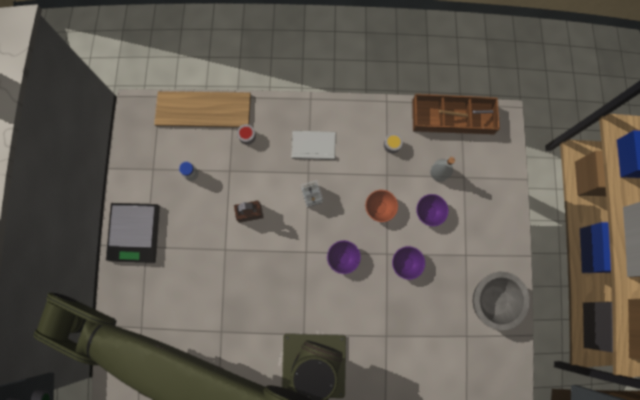

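The scene view shows the stand with tongs near (375,160), the holder at (327,205) and the red bowl at (246,229). The top view has them at (248,211), (312,193) and (381,206). I'll enlarge both.

```bash
python3 - <<'E'
import cv2,numpy as np
s=cv2.imread("pics/scene0.png");t=cv2.imread("pics/top0.png")
def c(im,x,y,w,h,k): return cv2.resize(im[y:y+h,x:x+w],None,fx=k,fy=k,interpolation=cv2.INTER_CUBIC)
a=np.hstack([c(s,350,130,50,55,8),c(s,303,180,50,40,8)[:440]]) if 0 else None
A=c(s,350,130,40,55,8)[:440];
B=c(s,305,180,44,44,10)
C=c(s,350,130,36,55,10)[:550]
out=np.zeros((560,800,3),np.uint8); out[:440,:440]=B; out[:550,440:800]=C
cv2.imwrite("pics/cs.png",out)
out=np.zeros((400,800,3),np.uint8); out[:,:400]=c(t,228,191,40,40,10); out[:,400:]=c(t,292,173,40,40,10)
cv2.imwrite("pics/ct.png",out)
E
```

```text
(no output)
```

View pics/cs.png

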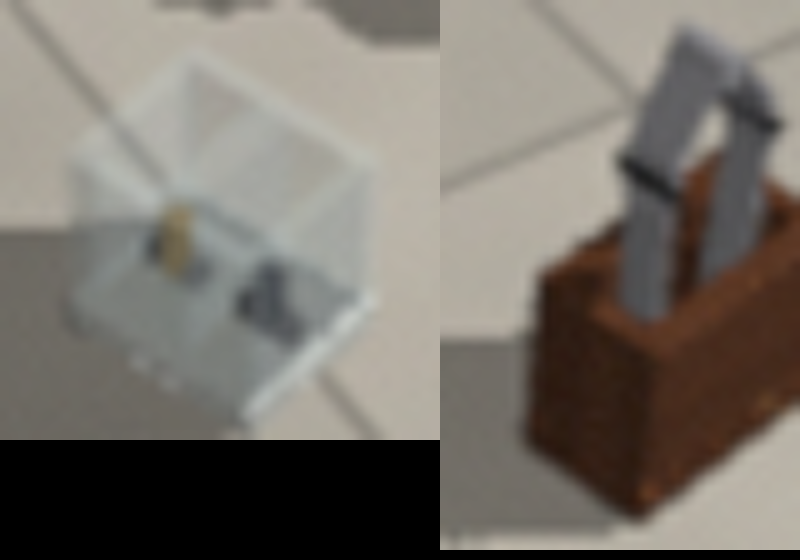

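View pics/ct.png

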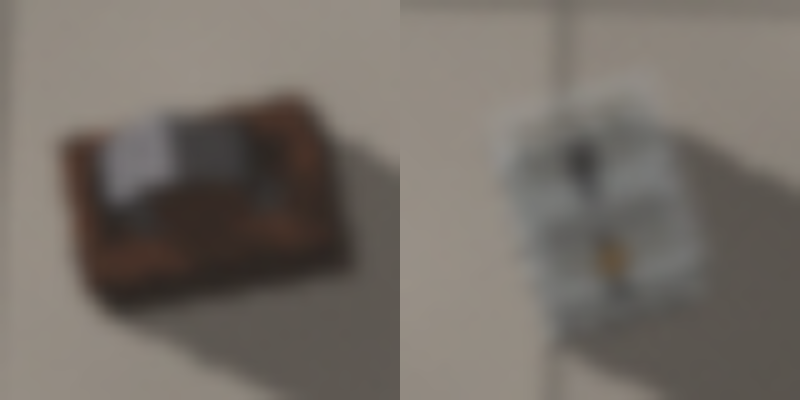

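The crops show the brass pin in the pocket nearer the bowl: scene crop (175,240), top crop (612,258). The steel pin is at (270,300) and (583,165). The tongs' arms spread along the stand's long side. I'll fit poses from the corners and check with overlays.

```bash
cat > h.py <<'E'
import numpy as np,cv2
from scipy.optimize import least_squares
from workcell import r
K={n:r.get_calibration(n) for n in("scene","top")}
def proj(n,P):
    c=K[n];R=cv2.Rodrigues(c["rvec"])[0];p=np.atleast_2d(P)@R.T+c["tvec"]
    s=p[:,:2]/p[:,2:];s=s*(1+c["k1"]*(s**2).sum(1,keepdims=True))
    return s*[c["fx"],c["fy"]]+[c["cx"],c["cy"]]
def ray(n,uv,z):
    f=lambda q:proj(n,[q[0],q[1],z])[0]-uv
    return least_squares(f,[.6,0.]).x
def box(x,y,a,L):
    X,Y,Z=np.array(L);c,s=np.cos(a),np.sin(a)
    q=np.array([[i*X/2,j*Y/2,k*Z] for k in(0,1) for i,j in((-1,-1),(1,-1),(1,1),(-1,1))])
    return np.c_[x+c*q[:,0]-s*q[:,1],y+s*q[:,0]+c*q[:,1],q[:,2]]
E
python3 - <<'E'
from h import *
for n in K:
    R=cv2.Rodrigues(K[n]["rvec"])[0];print(n,-R.T@K[n]["tvec"])
B=lambda x,y:np.array([x/10-.5+305,y/10-.5+180])
C=lambda x,y:np.array([(x-440)/10-.5+350,y/10-.5+130])
TS=lambda x,y:np.array([x/10-.5+228,y/10-.5+191])
TH=lambda x,y:np.array([(x-400)/10-.5+292,y/10-.5+173])
for nm,z,l in(("stand top",.072,[C(545,272),C(655,355)]),("stand bot",0,[C(530,440),C(640,520)]),("holder top",.072,[B(75,155),B(190,50),B(375,165)]),("holder bot",0,[B(75,315),B(245,425),B(370,300)]),("brass",.024,[B(175,240)]),("steel",.024,[B(270,300)])):
    print(nm,[ray("scene",u,z).round(4).tolist() for u in l])
for nm,z,l in(("Tstand",.072,[TS(65,140),TS(300,95),TS(350,265),TS(95,300)]),("Tholder",.072,[TH(495,120),TH(650,75),TH(705,290),TH(560,340)]),("brass",.03,[TH(612,258)]),("steel",.03,[TH(583,165)])):
    print(nm,[ray("top",u,z).round(4).tolist() for u in l])
for n in K:
    im=cv2.imread(f"pics/{n}0.png");h=cv2.cvtColor(im,cv2.COLOR_BGR2HSV)
    m=((h[...,0]>4)&(h[...,0]<16)&(h[...,1]>120)&(h[...,2]>90)).astype(np.uint8)
    k,_,st,ce=cv2.connectedComponentsWithStats(m)
    for i in range(1,k):
        if 300<st[i,4]<2000: print(n,st[i],ce[i])
E
```

```text
scene [ 1.32849348 -0.4550554   1.05470767]
top [0.23033326 0.00922739 1.73714118]
stand top [[0.4854, 0.1902], [0.5318, 0.1976]]
stand bot [[0.4842, 0.1903], [0.5303, 0.1994]]
holder top [[0.5443, -0.0114], [0.5265, 0.0369], [0.5909, 0.0576]]
holder bot [[0.5408, -0.0108], [0.6013, 0.0094], [0.5805, 0.065]]
brass [[0.5493, 0.0179]]
steel [[0.5827, 0.0291]]
Tstand [[0.516, 0.2707], [0.5331, 0.194], [0.4772, 0.1751], [0.4633, 0.258]]
Tholder [[0.5889, 0.0529], [0.6056, 0.0022], [0.5339, -0.0177], [0.516, 0.0293]]
brass [[0.5516, 0.0132]]
steel [[0.5833, 0.0238]]
scene [  0   0  58  15 465] [19.51397849  4.6688172 ]
scene [ 245    0   75   27 1096] [274.48722628   9.72445255]
scene [ 606    0   34   40 1100] [625.32727273  20.23545455]
scene [ 226  213   40   33 1023] [245.6627566  228.39393939]
top [371 191  27  31 501] [385.70259481 207.43113772]
```

```bash
cat >> h.py <<'E'
def crop(n,im,x,y,w,h,k,polys):
    o=cv2.resize(im[y:y+h,x:x+w],None,fx=k,fy=k,interpolation=cv2.INTER_CUBIC)
    for P,col in polys:
        q=((proj(n,P)-[x,y]+.5)*k).astype(int);cv2.polylines(o,[q],True,col,1)
    return o
def boxpolys(x,y,a,L,pk):
    b=box(x,y,a,L);o=[(b[:4],(255,0,0)),(b[4:],(0,255,0))]
    for dx,w,l in pk:
        c=box(x+dx*np.cos(a),y+dx*np.sin(a),a,(w,l,L[2]));o.append((c[4:],(0,255,255)))
    return o
def ring(x,y,z,R):
    t=np.linspace(0,2*np.pi,40);return np.c_[x+R*np.cos(t),y+R*np.sin(t),0*t+z]
E
python3 - <<'E'
from h import *
s=cv2.imread("pics/scene0.png");t=cv2.imread("pics/top0.png")
# least squares from hand-read corners
def fit(L,p0,obs):
    f=lambda p:np.concatenate([proj(n,box(*p,L)[i])[0]-uv for n,i,uv in obs])
    q=least_squares(f,p0,loss="soft_l1",x_scale=[.01,.01,.1]);print(q.x.round(4),f(q.x).round(1).reshape(-1,2).tolist());return q.x
B=lambda x,y:np.array([x/10-.5+305,y/10-.5+180])
C=lambda x,y:np.array([(x-440)/10-.5+350,y/10-.5+130])
TS=lambda x,y:np.array([x/10-.5+228,y/10-.5+191])
TH=lambda x,y:np.array([(x-400)/10-.5+292,y/10-.5+173])
st=fit((.05,.086,.072),[.5,.236,.2],[("scene",4,C(545,272)),("scene",5,C(655,355)),("scene",0,C(530,440)),("scene",1,C(640,520)),("top",6,TS(65,140)),("top",5,TS(300,95))])
ho=fit((.068,.056,.072),[.565,.02,.32],[("scene",4,B(75,155)),("scene",7,B(190,50)),("scene",6,B(375,165)),("scene",0,B(75,315)),("scene",1,B(245,425)),("scene",2,B(370,300)),("top",6,TH(495,120)),("top",5,TH(650,75)),("top",4,TH(705,290)),("top",7,TH(560,340))])
def cazf(p): return np.concatenate([ [proj("scene",ring(*p,.045,.056))[:,0].min()-226,proj("scene",ring(*p,.045,.056))[:,0].max()-266,proj("scene",ring(*p,.045,.056))[:,1].min()-213],
  [proj("top",ring(*p,.045,.056))[:,1].min()-190.5,proj("top",ring(*p,.045,.056))[:,1].max()-222,proj("top",ring(*p,.045,.056))[:,0].max()-398]])
c=least_squares(cazf,[.5,-.1]);print("caz",c.x.round(4),c.fun.round(1))
P=boxpolys(*st,(.05,.086,.072),[(0,.026,.066)]);H=boxpolys(*ho,(.068,.056,.072),[(-.017,.022,.044),(.017,.022,.044)])
o=np.zeros((600,800,3),np.uint8)
o[:300,:300]=crop("scene",s,303,176,50,50,6,H);o[:330,300:552]=crop("scene",s,350,130,42,55,6,P)
o[300:600,:300]=crop("top",t,287,168,50,50,6,H);o[330:600,300:570]=crop("top",t,226,190,45,45,6,P)
k=[(ring(*c.x,.045,.056),(0,255,0))]
o[:200,552:800]=crop("scene",s,215,205,62,50,4,k);o[330:530,570:800]=crop("top",t,355,182,57,50,4,k)[:,:230] if 0 else cv2.copyMakeBorder(crop("top",t,355,182,57,50,4,k),0,0,0,2,0)
cv2.imwrite("pics/ov.png",o)
E
```

```text
[0.5005 0.2349 0.1788] [[-0.9, -0.1], [0.0, 0.3], [-0.7, 0.1], [-0.2, 0.8], [-3.3, -0.5], [-0.9, 0.1]]
[0.5641 0.0218 0.3107] [[-1.9, -0.4], [-0.3, -0.9], [-0.2, -0.9], [-1.4, 0.5], [-0.5, 1.4], [-0.4, 2.5], [-1.8, 0.3], [-1.0, 0.1], [-0.7, -1.9], [-2.6, -2.2]]
caz [ 0.5312 -0.213 ] [-1.6  0.1 -1.3 -1.7 -0.2 -1.2]
```

View pics/ov.png

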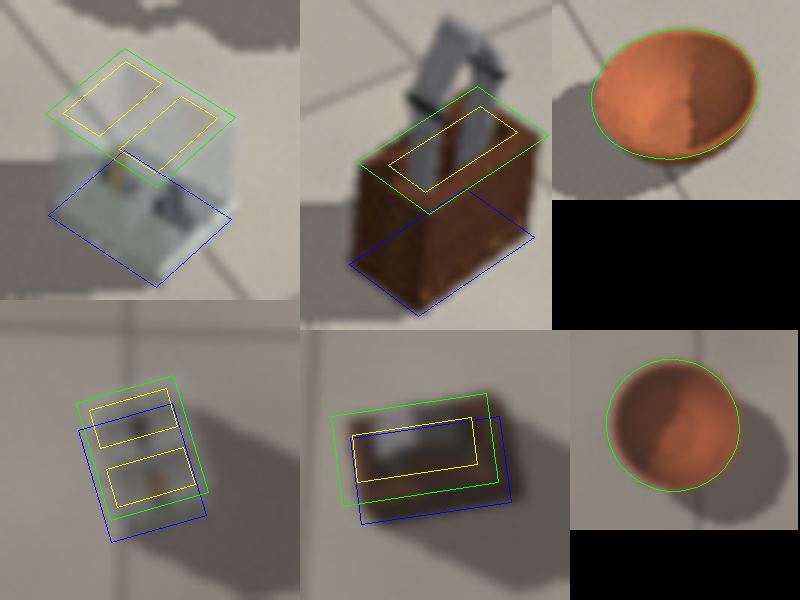

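The overlay fits the bowl well. The box outlines fit to about 2 px, with the real stand looking slightly shorter than nominal, so I'll measure the tongs directly from their ridge and bars.

```bash
python3 - <<'E'
from h import *
C=lambda x,y:np.array([(x-440)/10-.5+350,y/10-.5+130])
TS=lambda x,y:np.array([x/10-.5+228,y/10-.5+191])
print("ridge",[ray("scene",C(*u),.152).round(4) for u in((685,28),(745,75))],[ray("top",TS(*u),.152).round(4) for u in((175,115),(175,190))])
print("bars",[ray("scene",C(*u),.112).round(4) for u in((622,158),(680,197),(725,92),(780,130))])
from scipy.spatial.transform import Rotation as R
s=r.state();T=R.from_rotvec(s["tcp_rot"]).as_matrix();print(T.round(3))
print([ray("top",np.array(p,float),.04).round(3) for p in((246,133),(394,144),(443,170))], [ray("scene",np.array(p,float),z).round(3) for p,z in(((458,153),.085),((180,272),.167),((438,216),.046),((270,297),.046))])
E
```

```text
ridge [array([0.4898, 0.2308]), array([0.5157, 0.2334])] [array([0.5111, 0.224 ]), array([0.4874, 0.2228])]
bars [array([0.491, 0.211]), array([0.5138, 0.2156]), array([0.4828, 0.2542]), array([0.5052, 0.258 ])]
[[-0.976  0.22  -0.001]
 [ 0.22   0.976 -0.002]
 [ 0.    -0.002 -1.   ]]
[array([0.772, 0.249]), array([ 0.747, -0.261]), array([ 0.66 , -0.431])] [array([0.636, 0.44 ]), array([ 0.666, -0.419]), array([0.771, 0.255]), array([ 0.756, -0.254])]
```

play_rows:
  travel:
    - [3.5, -4, 0]
    - [3.5, -4, 0]
    - [3.5, -4, 0]
    - [3.5, -4, 0]
    - [3.5, -4, 0]
  rotation:
    - [0, 0, 0.04]
    - [0, 0, 0.04]
    - [0, 0, 0.04]
    - [0, 0, 0.04]
    - [0, 0, 0.04]
  jaw: 8.5
  newtons: 20

```text
clock: 0.72
position: [0.3187, 0.4324, 0.2028]
tcp_rot: [-0.032, -3.141, 0.001]
ft_force: [0.4, 0.8, -0.8]
finger_gap: 0.0851
grip_force: 0.0
```

play_rows:
  travel:
    - [3.5, -4, 0]
    - [3.5, -4, 0]
    - [3.5, -4, 0]
    - [3.5, -4, 0]
    - [3.5, -4, 0]
  rotation:
    - [0, 0, 0.04]
    - [0, 0, 0.04]
    - [0, 0, 0.04]
    - [0, 0, 0.04]
    - [0, 0, 0.04]

```text
clock: 1.35
position: [0.4937, 0.2325, 0.2029]
tcp_rot: [0.281, -3.129, -0.0]
ft_force: [-0.0, 0.2, 0.4]
finger_gap: 0.0852
grip_force: 0.0
```

play_rows:
  travel:
    - [0, 0, 0]
    - [0, 0, 0]
  rotation:
    - [0, 0, 0]
    - [0, 0, 0]

```text
clock: 1.6
position: [0.4925, 0.2342, 0.2028]
tcp_rot: [0.278, -3.128, -0.0]
ft_force: [-0.1, -0.1, -0.4]
finger_gap: 0.085
grip_force: 0.0
```

```bash
python3 - <<'E'
from h import *
p=r.state()["position"];o=np.zeros((560,800,3),np.uint8)
for i,n in enumerate(K):
    im=r.read_camera(n)[:,:,::-1].copy();cv2.imwrite(f"pics/{n}1.png",im)
    u=proj(n,p)[0];x,y=(u-[25,28]).astype(int);ax=np.array([-.177,.984,0]);
    L=[np.array([p-.0425*ax,p+.0425*ax]),np.array([p,p+[0,0,.06]])]
    print(n,u,x,y);o[:,i*400:i*400+400]=crop(n,im,x,y,50,70,8,[(l,(0,255,0)) for l in L])
cv2.imwrite("pics/g1.png",o)
E
```

```text
scene [376.93166894 118.53532585] 351 90
top [239.22608519 204.97269755] 214 176
```

View pics/g1.png

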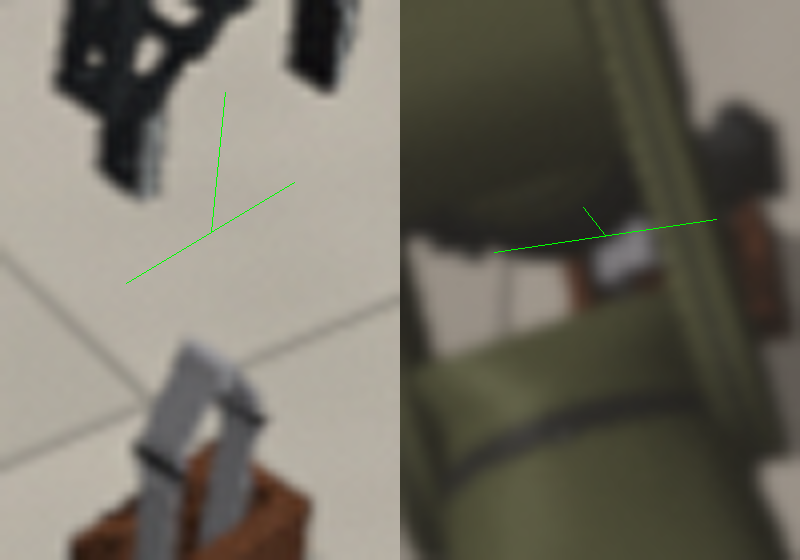

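```bash
python3 - <<'E'
from h import *
print(proj("scene",[.1428,.6335,.2021]),proj("scene",[.1428,.6335,.262]))
im=cv2.imread("pics/scene1.png");p=np.array([.4925,.2342,.2028]);ax=np.array([-.177,.984,0]);x=np.array([.984,.177,0])
P=[]
for z in(0,.013,.043):
  for s in(-1,1):
    q=p+[0,0,z]+s*.0425*ax;w=s*.0145*ax
    P.append((np.array([q-.011*x,q+.011*x,q+.011*x+w,q-.011*x+w]),[(0,255,0),(0,255,255),(0,0,255)][[0,.013,.043].index(z)]))
o=np.hstack([crop("scene",im,340,60,80,100,5,P),crop("scene",im,340,60,80,100,5,[])])
cv2.imwrite("pics/g2.png",o)
E
```

```text
[[410.48183632  28.92698349]] [[412.72647099  12.93710924]]
```

View pics/g2.png

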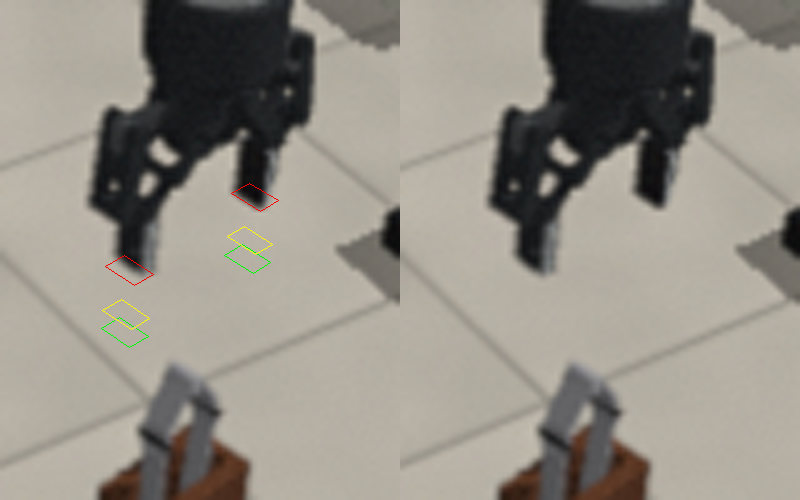

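The visible fingertips sit about 40 mm above the stated TCP, more than the 13 mm swing explains. I'll close to 46 mm in the air and look again in both views.

play_rows:
  travel:
    - [0, 0, 0]
    - [0, 0, 0]
    - [0, 0, 0]
    - [0, 0, 0]
  rotation:
    - [0, 0, 0]
    - [0, 0, 0]
    - [0, 0, 0]
    - [0, 0, 0]
  jaw: 4.6

```text
clock: 2.2
position: [0.4929, 0.2342, 0.2034]
tcp_rot: [-0.28, 3.129, 0.0]
ft_force: [-0.0, -0.4, -0.3]
finger_gap: 0.0459
grip_force: 0.0
```

```bash
python3 - <<'E'
from h import *
st=r.state();p=st["position"];g=st["finger_gap"];print(p,g);ax=np.array([-.177,.984,0]);x=np.array([.984,.177,0])
P=[]
for z in(0,.04):
  for s in(-1,1):
    q=p+[0,0,z]+s*g/2*ax;w=s*.0145*ax
    P.append((np.array([q-.011*x,q+.011*x,q+.011*x+w,q-.011*x+w]),[(0,255,0),(0,0,255)][z>0]))
o=[]
for n,(a,b) in (("scene",(340,60)),("top",(200,150))):
    im=r.read_camera(n)[:,:,::-1].copy();cv2.imwrite(f"pics/{n}2.png",im);o.append(crop(n,im,a,b,80,100,5,P))
cv2.imwrite("pics/g3.png",np.hstack(o))
E
```

```text
[0.49293003 0.23421202 0.20335565] 0.04585862128865194
```

View pics/g3.png

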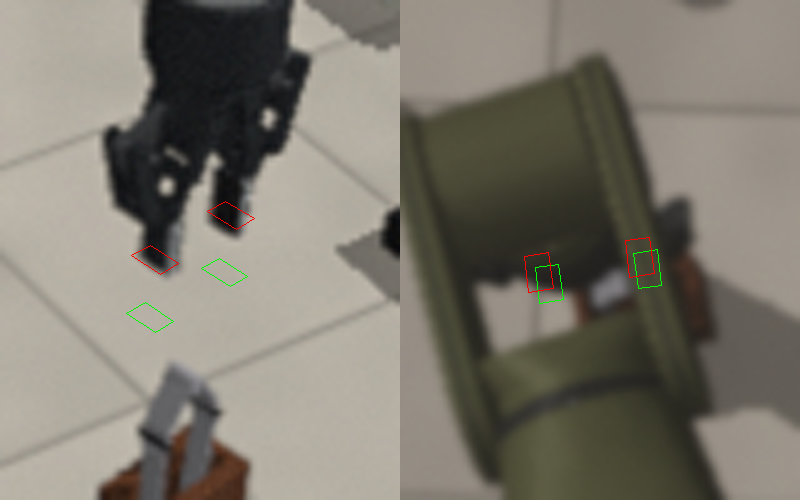

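```bash
python3 - <<'E'
from h import *
for n in K: print(n,proj(n,[[0,0,0],[0,0,.02]]).round(1).tolist())
im=cv2.imread("pics/scene2.png").max(2)
for y in range(96,120): print(y,''.join('#' if v<60 else '.' for v in im[y,355:405]))
im=cv2.imread("pics/scene0.png");h=cv2.cvtColor(im,cv2.COLOR_BGR2HSV)[85:140:5,190:285:5]
for a in h: print(' '.join('%d/%d/%d'%tuple(v) for v in a))
E
```

```text
scene [[237.4, 111.3], [236.7, 106.8]]
top [[312.4, 365.3], [312.4, 366.1]]
96 ........#########...####....#####.................
97 ........########....###.....######................
98 ........#########...##......######................
99 ........##############......#####.................
100 ........##############......#####.................
101 .........############.......#####.................
102 ...........##########.......#####.................
103 ............#########.......#####.................
104 ..............######........#####.................
105 ..............#####..........####.................
106 ..............#####............#..................
107 ..............#####...............................
108 ..............####................................
109 ..............####................................
110 ..............####................................
111 ..............####................................
112 ...............###................................
113 .................#................................
114 ..................................
[... 1578 characters left out ...]
/27/114 30/13/58 33/81/57 32/74/55 31/82/65 32/80/64 28/72/67 30/74/86 31/78/91 33/78/91 32/73/91 32/79/90 33/73/77 21/25/163 19/26/169 19/25/172
23/21/108 20/25/122 20/24/126 18/26/129 23/18/131 32/73/59 32/76/90 31/73/91 32/78/91 32/76/91 32/78/91 32/77/93 35/81/72 34/22/82 23/21/144 18/25/172 19/26/170 19/25/173 19/24/173
20/26/177 20/26/177 19/24/180 17/26/183 18/25/181 19/25/112 32/79/81 34/42/86 33/83/92 32/81/82 32/43/89 20/20/156 18/25/175 19/24/177 19/24/177 20/25/153 19/25/174 21/25/175 19/24/177
19/25/176 21/23/177 18/26/180 17/25/181 20/26/179 19/24/177 21/24/107 32/69/74 20/26/178 21/26/183 21/23/179 19/27/180 20/26/178 19/27/179 18/25/181 18/26/180 20/25/156 21/23/174 18/24/178
```

```bash
python3 - <<'E'
from h import *
a=[cv2.imread(f"pics/scene{i}.png").astype(int) for i in(0,2)]
d=abs(a[0]-a[1]).max(2)
for y in range(96,135): print(y,''.join('%x'%min(15,v//4) if v>=8 else '.' for v in d[y,350:410]))
print(proj("scene",[.4929,.2342,.2034]))
E
```

```text
96 ...........9ffffffffffb.ffffff9.fffffffff2..................
97 ...........8ffffffffff6.fffff3..ffffffff9...................
98 ...........3fffffffffffaffff422.ffffffff8............2......
99 ............dfffffffffffffff3.24fffffff9....................
100 ............cffffffffffffffb...5fffffffe2...................
101 2...........7ffffffffffffff4.2.6ffffffff2...................
102 ...........2.3dffffffffffff3...9ffffffff2...................
103 .............2.7ffffffffffd....afffffff4............2.......
104 ..............2.4dffffffffd....8fffffff.2...............2...
105 ............2.....effffffed2....8fffffe.....................
106 ..................fffffffe9....2.3efffa.....................
107 .................3ffffffffa........4bc2.....................
108 ...............2.4ffffffff8......2........2..2..............
109 .................6ffffffff3.........................2.......
110 .................9ffffffff4.................................
111 .................6fffffffe3.................................
112 ................2.7fffffff4.................................
[... 760 characters left out ...]
............2.......
125 .........2.2...................2............................
126 .............22.............................................
127 ............................................................
128 ............................................................
129 ............................................................
130 ............................................................
131 ............................................................
132 ............................................................
133 ............................................................
134 ............................................................
[[377.03485102 118.43462646]]
```

The base plate matches both cameras, so they agree with the robot. The whole gripper appears about 33 mm higher than the TCP reading implies. I'll open, descend to where both readings are safe, and check against the bars.

play_rows:
  travel:
    - [0.7, -0.4, 0]
    - [0, 0, 0]
    - [0, 0, -1]
    - [0, 0, -2]
    - [0, 0, -2]
  rotation:
    - [0, 0, 0]
    - [0, 0, 0]
    - [0, 0, 0]
    - [0, 0, 0]
    - [0, 0, 0]
  jaw: 8.5

```text
clock: 2.92
position: [0.4993, 0.2299, 0.1511]
tcp_rot: [0.279, -3.128, 0.001]
ft_force: [-0.2, 0.6, 0.5]
finger_gap: 0.0848
grip_force: 0.0
```

play_rows:
  travel:
    - [0, 0, -2]
    - [0, 0, -2]
    - [0, 0, -1.5]
    - [0, 0, -0.8]
    - [0, 0, 0]
  rotation:
    - [0, 0, 0]
    - [0, 0, 0]
    - [0, 0, 0]
    - [0, 0, 0]
    - [0, 0, 0]

```text
clock: 3.55
position: [0.4998, 0.23, 0.0898]
tcp_rot: [0.279, -3.128, 0.0]
ft_force: [0.3, 0.6, 1.3]
finger_gap: 0.085
grip_force: 0.0
```

```bash
python3 - <<'E'
from h import *
im=r.read_camera("scene")[:,:,::-1].copy();cv2.imwrite("pics/scene3.png",im)
d=abs(im.astype(int)-cv2.imread("pics/scene0.png")).max(2)
m=im.max(2);h=cv2.cvtColor(im,cv2.COLOR_BGR2HSV)
for y in range(112,170): print(y,''.join('#' if v>=24 else ('=' if mm<55 else ('w' if (hh[0]<14 and hh[1]>90) else '.')) for v,mm,hh in zip(d[y,345:410],m[y,345:410],h[y,345:410])))
E
```

```text
112 ......................################################...........
113 ......................################################...........
114 ......................###############################............
115 ......................###############################............
116 .....................################################............
117 .....................################################............
118 ..............###...#################################............
119 ..............######################################.............
120 .............####################################................
121 .............####################################................
122 .............####################################................
123 ............####################################.................
124 ............##########################.########..................
125 ............###########...#########....########..................
126 ............############...#######.....########..................
127 ............#############..######.....########
[... 2259 characters left out ...]

160 ...............====wwww.....wwwwwwwwwwwwwww......................
161 ...............====wwwww....wwwwwwwwwwwwwww......................
162 ...............=====wwwwwwwwwwwwwwwwwwwwwww......................
163 ...............======wwwwwwwwwwwwwwwwwwwwww......................
164 ...............=====w===wwwwwwwwwwwwwwwwwww......................
165 ...............======w===wwwwwwwwwwwwwwwwww......................
166 ...............======w====wwwwwwwwwwwwwwwww......................
167 ..............w=====w=====wwwwwwwwwwwwwwwww......................
168 ..............w===========wwwwwwwwwwwwwwww.......................
169 ..............w===========wwwwwwwwwwwwwww........................
```

At z = 0.090 the fingertips end just above the bars and there is no contact, so the fingers really are higher than stated. About 25 mm more is needed, watching the force.

play_rows:
  travel:
    - [0, 0, -0.4]
    - [0, 0, -0.3]
    - [0, 0, -0.2]
    - [0, 0, -0.2]
    - [0, 0, 0]
  rotation:
    - [0, 0, 0]
    - [0, 0, 0]
    - [0, 0, 0]
    - [0, 0, 0]
    - [0, 0, 0]

```text
clock: 4.22
position: [0.4999, 0.23, 0.0791]
tcp_rot: [0.28, -3.129, 0.0]
ft_force: [-0.3, 0.2, 0.4]
finger_gap: 0.0852
grip_force: 0.0
```

play_rows:
  travel:
    - [0, 0, -0.4]
    - [0, 0, -0.4]
    - [0, 0, -0.3]
    - [0, 0, -0.2]
    - [0, 0, 0]
  rotation:
    - [0, 0, 0]
    - [0, 0, 0]
    - [0, 0, 0]
    - [0, 0, 0]
    - [0, 0, 0]

```text
clock: 4.85
position: [0.4999, 0.23, 0.0661]
tcp_rot: [0.279, -3.129, 0.0]
ft_force: [0.4, 0.6, -0.1]
finger_gap: 0.0849
grip_force: 0.0
```

```bash
python3 - <<'E'
from h import *
im=r.read_camera("scene")[:,:,::-1].copy();cv2.imwrite("pics/scene4.png",im)
cv2.imwrite("pics/g4.png",crop("scene",im,345,105,60,75,8,[]))
E
```

```text
(no output)
```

View pics/g4.png

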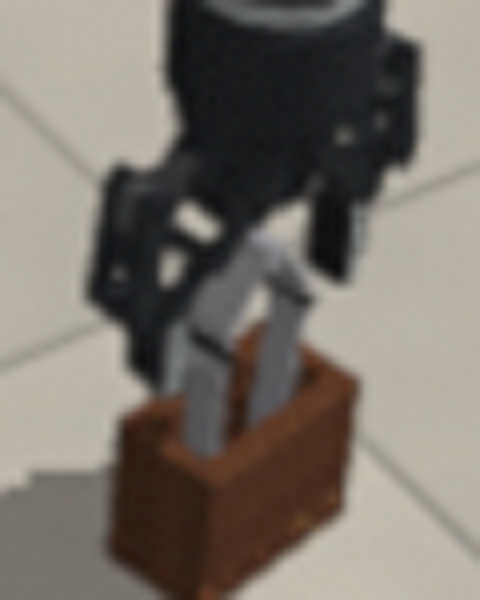

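The fingers straddle the bars: left fingertip near (155,390), bars at (210,345) and (295,290) in the crop, and the tips need about 7 mm more. I'll do that with a small centring shift, then close to 46 mm.

play_rows:
  travel:
    - [0.1, 0.3, -0.2]
    - [0, 0, -0.3]
    - [0, 0, -0.2]
    - [0, 0, 0]
  rotation:
    - [0, 0, 0]
    - [0, 0, 0]
    - [0, 0, 0]
    - [0, 0, 0]

```text
clock: 5.4
position: [0.5008, 0.233, 0.059]
tcp_rot: [0.28, -3.129, 0.0]
ft_force: [-0.0, -0.1, 0.1]
finger_gap: 0.0847
grip_force: 0.0
```

play_rows:
  travel:
    - [0, 0, 0]
    - [0, 0, 0]
    - [0, 0, 0]
    - [0, 0, 0]
    - [0, 0, 0]
  rotation:
    - [0, 0, 0]
    - [0, 0, 0]
    - [0, 0, 0]
    - [0, 0, 0]
    - [0, 0, 0]
  jaw: 4.6
  newtons: 25

```text
clock: 6.02
position: [0.5013, 0.2333, 0.0597]
tcp_rot: [-0.279, 3.129, 0.001]
ft_force: [-0.7, 0.8, 1.9]
finger_gap: 0.0462
grip_force: 14.8
```

Gripped at 46 mm with 14.8 N. Lifting straight out.

play_rows:
  travel:
    - [0, 0, 0.5]
    - [0, 0, 1]
    - [0, 0, 1.5]
    - [0, 0, 2]
    - [0, 0, 2]
  rotation:
    - [0, 0, 0]
    - [0, 0, 0]
    - [0, 0, 0]
    - [0, 0, 0]
    - [0, 0, 0]

```text
clock: 6.65
position: [0.5014, 0.2332, 0.1314]
tcp_rot: [-0.279, 3.128, 0.0]
ft_force: [0.4, -0.3, -0.5]
finger_gap: 0.0463
grip_force: 12.8
```

play_rows:
  travel:
    - [0, 0, 2]
    - [0, 0, 1]
    - [0, 0, 0.3]
    - [0, 0, 0]
  rotation:
    - [0, 0, 0]
    - [0, 0, 0]
    - [0, 0, 0]
    - [0, 0, 0]

```text
clock: 7.15
position: [0.5007, 0.2329, 0.1619]
tcp_rot: [0.279, -3.128, 0.0]
ft_force: [0.2, 0.4, -1.9]
finger_gap: 0.0461
grip_force: 12.8
```

play_rows:
  travel:
    - [0.5, -2.5, 0]
    - [1, -5, 0]
    - [1, -5, 0]
    - [1.1, -5, 0]
    - [1.2, -4, 0]
  rotation:
    - [0, 0, 0.03]
    - [0, 0, 0.03]
    - [0, 0, 0.03]
    - [0, 0, 0.03]
    - [0, 0, 0.022]

```text
clock: 7.78
position: [0.5485, 0.0163, 0.1611]
tcp_rot: [0.501, -3.1, -0.001]
ft_force: [0.3, 0.8, -0.8]
finger_gap: 0.0463
grip_force: 12.8
```

play_rows:
  travel:
    - [0, 0, 0]
    - [0, 0, 0]
    - [0, 0, 0]
  rotation:
    - [0, 0, 0]
    - [0, 0, 0]
    - [0, 0, 0]

```text
clock: 8.15
position: [0.5485, 0.0191, 0.1618]
tcp_rot: [0.503, -3.1, -0.001]
ft_force: [0.3, 0.5, -2.0]
finger_gap: 0.0458
grip_force: 12.8
```

```bash
python3 - <<'E'
from h import *
for n in K: cv2.imwrite(f"pics/{n}5.png",r.read_camera(n)[:,:,::-1].copy())
im=cv2.imread("pics/scene5.png");st=r.state();p=st["position"]
o=crop("scene",im,290,135,75,100,6,[])
d=abs(im.astype(int)-cv2.imread("pics/scene0.png")).max(2)
for y in range(135,200): print(y,''.join('#' if v>=24 else '.' for v in d[y,300:370]))
print(p,proj("scene",p),st["finger_gap"])
E
```

```text
135 .........################################.............................
136 .........################################.............................
137 .........###############################..............................
138 ........################################..............................
139 .......################################...............................
140 ..###.##############################..................................
141 .###################################.................................#
142 .###################################.................................#
143 .#########################.#########................................##
144 .##################################.................................##
145 .#################################.................................###
146 .#################################.................................###
147 ..################################.................................###
148 ..################################..................................##
149 ...###############################............
[... 3160 characters left out ...]
..............
192 ......................................................................
193 ......................................................................
194 ......................................................................
195 ......................................................................
196 ......................................................................
197 ......................................................................
198 ......................................................................
199 ......................................................................
[0.54874209 0.01906751 0.16216682] [[322.16286181 168.69189216]] 0.045939212293030704
```

```bash
python3 - <<'E'
from h import *
im=cv2.imread("pics/scene5.png");p=np.array([.5487,.0191,.1620]);a=.3217
def tips(z):
    o=[]
    for s in(-1,1):
        d=s*.0145;b=box(p[0]-d*np.sin(a),p[1]+d*np.cos(a),a,(.014,.003,0))[:4].copy();b[:,2]=z;o.append(b)
    return o
P=[(b,(0,0,255)) for b in tips(p[2]-.0477)]+[(b,(0,255,0)) for b in tips(.072)]+[(np.array([[p[0],p[1],.036],[p[0],p[1],.012]]),(0,0,255))]
P+=boxpolys(.565,.0243,.32,(.068,.056,.072),[(-.017,.022,.044),(.017,.022,.044)])
cv2.imwrite("pics/g5.png",np.hstack([crop("scene",im,300,150,50,75,8,P),crop("scene",im,300,150,50,75,8,[])]))
E
```

```text
(no output)
```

View pics/g5.png

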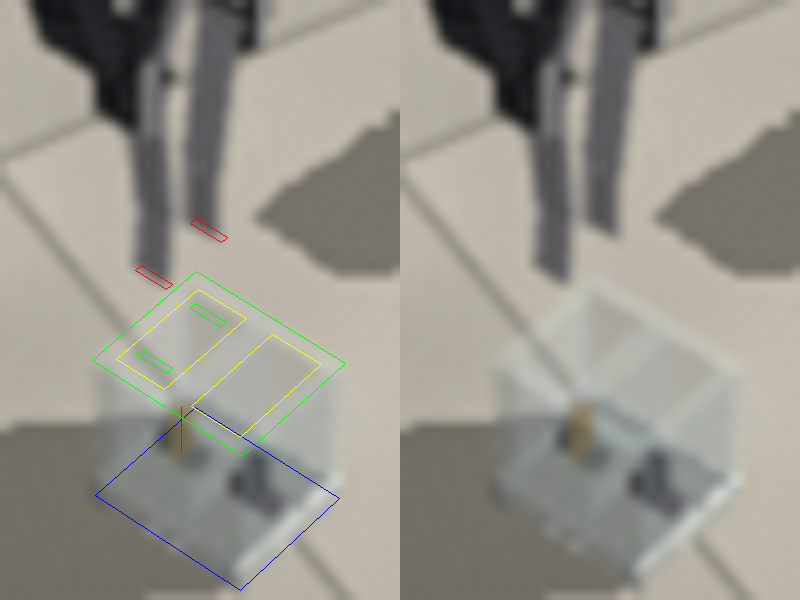

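The tips land within about 1 mm of the prediction: actual midpoint near (178,251) against (181,253) in the crop. The pin at (182,430) lies directly below. I'll nudge 1 mm and descend, watching the force.

play_rows:
  travel:
    - [0.1, 0.1, -1]
    - [0, 0, -1.8]
    - [0, 0, -1]
    - [0, 0, -0.8]
    - [0, 0, -0.5]
  rotation:
    - [0, 0, 0]
    - [0, 0, 0]
    - [0, 0, 0]
    - [0, 0, 0]
    - [0, 0, 0]

```text
clock: 8.88
position: [0.5498, 0.019, 0.1105]
tcp_rot: [0.5, -3.101, -0.0]
ft_force: [0.2, 0.3, -1.8]
finger_gap: 0.0462
grip_force: 12.8
```

play_rows:
  travel:
    - [0, 0, -0.4]
    - [0, 0, -0.5]
    - [0, 0, -0.5]
    - [0, 0, -0.5]
  rotation:
    - [0, 0, 0]
    - [0, 0, 0]
    - [0, 0, 0]
    - [0, 0, 0]

```text
clock: 9.38
position: [0.5501, 0.0191, 0.0921]
tcp_rot: [-0.501, 3.101, -0.0]
ft_force: [0.3, 0.2, -2.1]
finger_gap: 0.0462
grip_force: 12.8
```

play_rows:
  travel:
    - [0, 0, -0.6]
    - [0, 0, -0.7]
    - [0, 0, -0.7]
    - [0, 0, -0.5]
    - [0, 0, -0.2]
  rotation:
    - [0, 0, 0]
    - [0, 0, 0]
    - [0, 0, 0]
    - [0, 0, 0]
    - [0, 0, 0]

```text
clock: 10.0
position: [0.5498, 0.0191, 0.0648]
tcp_rot: [0.501, -3.101, -0.0]
ft_force: [-0.3, 0.5, -1.2]
finger_gap: 0.0463
grip_force: 12.8
```

play_rows:
  travel:
    - [0, 0, 0]
    - [0, 0, 0]
  rotation:
    - [0, 0, 0]
    - [0, 0, 0]

```text
clock: 10.25
position: [0.5503, 0.019, 0.0657]
tcp_rot: [-0.501, 3.101, -0.0]
ft_force: [-0.2, -1.0, -0.3]
finger_gap: 0.0464
grip_force: 12.8
```

No contact on the way in. Squeezing gently in steps.

play_rows:
  travel:
    - [0, 0, 0]
    - [0, 0, 0]
    - [0, 0, 0]
  rotation:
    - [0, 0, 0]
    - [0, 0, 0]
    - [0, 0, 0]
  jaw: 4.25
  newtons: 25

```text
clock: 10.62
position: [0.5501, 0.019, 0.0654]
tcp_rot: [-0.501, 3.101, -0.0]
ft_force: [-0.3, 0.7, -0.8]
finger_gap: 0.0429
grip_force: 19.3
```

play_rows:
  travel:
    - [0, 0, 0]
    - [0, 0, 0]
    - [0, 0, 0]
  rotation:
    - [0, 0, 0]
    - [0, 0, 0]
    - [0, 0, 0]
  jaw: 3.9
  newtons: 30

```text
clock: 11.0
position: [0.5501, 0.0191, 0.0654]
tcp_rot: [-0.501, 3.101, 0.0]
ft_force: [0.2, 0.2, -0.3]
finger_gap: 0.0416
grip_force: 30.4
```

play_rows:
  travel:
    - [0, 0, 0]
    - [0, 0, 0]
    - [0, 0, 0]
  rotation:
    - [0, 0, 0]
    - [0, 0, 0]
    - [0, 0, 0]
  newtons: 39

```text
clock: 11.38
position: [0.5501, 0.0191, 0.0654]
tcp_rot: [-0.501, 3.101, -0.0]
ft_force: [1.0, -0.3, -0.7]
finger_gap: 0.0414
grip_force: 39.4
```

play_rows:
  travel:
    - [0, 0, 0.3]
    - [0, 0, 0.4]
    - [0, 0, 0.6]
    - [0, 0, 0.8]
    - [0, 0, 1]
  rotation:
    - [0, 0, 0]
    - [0, 0, 0]
    - [0, 0, 0]
    - [0, 0, 0]
    - [0, 0, 0]

```text
clock: 12.0
position: [0.5504, 0.019, 0.0976]
tcp_rot: [-0.501, 3.1, -0.0]
ft_force: [-0.3, 0.1, -2.5]
finger_gap: 0.0416
grip_force: 40.3
```

play_rows:
  travel:
    - [0, 0, 1.5]
    - [0, 0, 2]
    - [0, 0, 2]
    - [0, 0, 1.3]
    - [0, 0, 0.3]
  rotation:
    - [0, 0, 0]
    - [0, 0, 0]
    - [0, 0, 0]
    - [0, 0, 0]
    - [0, 0, 0]

```text
clock: 12.62
position: [0.5507, 0.019, 0.169]
tcp_rot: [-0.5, 3.099, -0.001]
ft_force: [-1.0, -0.5, -1.7]
finger_gap: 0.041
grip_force: 40.4
```

```bash
python3 - <<'E'
from h import *
print(r.state()["position"],r.state()["finger_gap"],r.state()["grip_force"])
im=r.read_camera("scene")[:,:,::-1].copy();cv2.imwrite("pics/scene6.png",im)
h=cv2.cvtColor(im,cv2.COLOR_BGR2HSV);a=cv2.cvtColor(cv2.imread("pics/scene0.png"),cv2.COLOR_BGR2HSV)
for n,q in(("before",a),("now",h)):
    m=(abs(q[...,0].astype(int)-20)<8)&(q[...,1]>70);m=m[150:225,300:350]
    print(n,[(y+150,x+300) for y,x in np.argwhere(m)])
E
```

```text
[0.55074975 0.01903345 0.16900854] 0.041011381617097865 40.3557014465332
before [(np.int64(203), np.int64(322)), (np.int64(204), np.int64(322)), (np.int64(205), np.int64(322)), (np.int64(206), np.int64(322))]
now [(np.int64(176), np.int64(323)), (np.int64(176), np.int64(324)), (np.int64(177), np.int64(323)), (np.int64(177), np.int64(324)), (np.int64(178), np.int64(323)), (np.int64(178), np.int64(324)), (np.int64(179), np.int64(323)), (np.int64(179), np.int64(324)), (np.int64(180), np.int64(323)), (np.int64(180), np.int64(324)), (np.int64(181), np.int64(323))]
```

The brass pixels moved from row 205 up to 178, so the pin is held. Carrying it to the red bowl.

play_rows:
  travel:
    - [-0.2, -2.5, 0]
    - [-0.4, -4.5, 0]
    - [-0.4, -5, 0]
    - [-0.4, -5, 0]
    - [-0.3, -3.9, 0]
  rotation:
    - [0, 0, 0]
    - [0, 0, 0]
    - [0, 0, 0]
    - [0, 0, 0]
    - [0, 0, 0]

```text
clock: 13.3
position: [0.532, -0.1915, 0.1661]
tcp_rot: [0.499, -3.1, -0.002]
ft_force: [-0.5, 0.7, -1.7]
finger_gap: 0.0414
grip_force: 40.3
```

play_rows:
  travel:
    - [-0.2, -2, 0]
    - [0, 0, 0]
    - [0, 0, -1]
    - [0, 0, -2]
    - [0, 0, -2]
  rotation:
    - [0, 0, 0]
    - [0, 0, 0]
    - [0, 0, 0]
    - [0, 0, 0]
    - [0, 0, 0]

```text
clock: 13.92
position: [0.5306, -0.2087, 0.1151]
tcp_rot: [0.503, -3.1, -0.002]
ft_force: [0.7, 0.1, -1.7]
finger_gap: 0.0415
grip_force: 40.3
```

```bash
python3 - <<'E'
from h import *
p=r.state()["position"];print(p)
im=r.read_camera("scene")[:,:,::-1].copy();cv2.imwrite("pics/scene7.png",im)
q=p-[0,0,.05]; print(proj("scene",q),proj("scene",[p[0],p[1],.01]))
d=abs(im.astype(int)-cv2.imread("pics/scene0.png")).max(2);h=cv2.cvtColor(im,cv2.COLOR_BGR2HSV)
for y in range(195,250): print(y,''.join('#' if v>=30 else ('o' if hh[1]>140 and hh[0]<16 else '.') for v,hh in zip(d[y,220:275],h[y,220:275])))
E
```

```text
[ 0.53055287 -0.20874424  0.11514136]
[[245.68099934 222.00610925]] [[248.07858377 234.71609688]]
195 #################...........#####......................
196 ##################......#########......................
197 ###################.....#########......................
198 .##################.....########.......................
199 ..#################.....#####..........................
200 ....################....#####..........................
201 .....###############....#####..........................
202 ......##############....#####..........................
203 ........############....#####..........................
204 ..........##########....#####..........................
205 ..........##########....#####..........................
206 ...........##########...#####..........................
207 ............#########...#####..........................
208 ..............#######...#####..........................
209 ................######..#####..........................
210 ..................####.######..........................
211 ...................##########.........
[... 1597 characters left out ...]
oooooooooooooooooooooooooo..............
239 ...........ooooooooooooooooooooooooooooo...............
240 ............ooooooooooooooooooooooooooo................
241 .............ooooooooooooooooooooooooo.................
242 ...............ooooooooooooooooooooo...................
243 ................oooooooooooooooooo.....................
244 ...................ooooooooooooo.......................
245 .......................ooooo...........................
246 .......................................................
247 .......................................................
248 .......................................................
249 .......................................................
```

play_rows:
  travel:
    - [0, 0, -1.4]
    - [0, 0, -1.4]
    - [0, 0, -1]
    - [0, 0, -0.7]
    - [0, 0, -0.3]
  rotation:
    - [0, 0, 0]
    - [0, 0, 0]
    - [0, 0, 0]
    - [0, 0, 0]
    - [0, 0, 0]

```text
clock: 14.6
position: [0.531, -0.2099, 0.0689]
tcp_rot: [0.501, -3.101, -0.0]
ft_force: [-0.8, 0.4, -0.5]
finger_gap: 0.0411
grip_force: 40.4
```

play_rows:
  travel:
    - [0, 0, -0.2]
    - [0, 0, 0]
    - [0, 0, 0]
  rotation:
    - [0, 0, 0]
    - [0, 0, 0]
    - [0, 0, 0]

```text
clock: 14.98
position: [0.5313, -0.2101, 0.0677]
tcp_rot: [-0.501, 3.101, -0.001]
ft_force: [0.2, -0.3, -2.0]
finger_gap: 0.041
grip_force: 40.4
```

play_rows:
  travel:
    - [0, 0, -0.2]
    - [0, 0, -0.15]
    - [0, 0, 0]
  rotation:
    - [0, 0, 0]
    - [0, 0, 0]
    - [0, 0, 0]

```text
clock: 15.35
position: [0.5308, -0.2099, 0.0636]
tcp_rot: [0.501, -3.101, -0.0]
ft_force: [-0.8, -0.1, -1.9]
finger_gap: 0.0417
grip_force: 40.4
```

play_rows:
  travel:
    - [0, 0, -0.15]
    - [0, 0, 0]
    - [0, 0, 0]
  rotation:
    - [0, 0, 0]
    - [0, 0, 0]
    - [0, 0, 0]

```text
clock: 15.72
position: [0.531, -0.2099, 0.0623]
tcp_rot: [-0.501, 3.101, 0.0]
ft_force: [-0.1, 0.7, -0.3]
finger_gap: 0.0415
grip_force: 40.4
```

play_rows:
  travel:
    - [0, 0, 0]
    - [0, 0, 0]
    - [0, 0, 0]
    - [0, 0, 0]
  rotation:
    - [0, 0, 0]
    - [0, 0, 0]
    - [0, 0, 0]
    - [0, 0, 0]
  jaw: 4.6
  newtons: 25

```text
clock: 16.23
position: [0.531, -0.2099, 0.0623]
tcp_rot: [-0.501, 3.101, -0.0]
ft_force: [0.2, 0.6, -1.8]
finger_gap: 0.0461
grip_force: 13.1
```

play_rows:
  travel:
    - [0, 0, 0.4]
    - [0, 0, 0.8]
    - [0, 0, 1.5]
    - [0, 0, 2.5]
    - [0, 0, 2.5]
  rotation:
    - [0, 0, 0]
    - [0, 0, 0]
    - [0, 0, 0]
    - [0, 0, 0]
    - [0, 0, 0]

```text
clock: 16.85
position: [0.5313, -0.2101, 0.1413]
tcp_rot: [-0.501, 3.1, -0.001]
ft_force: [0.5, -0.2, -0.6]
finger_gap: 0.0463
grip_force: 13.2
```

play_rows:
  travel:
    - [0, 0, 1.5]
    - [0, 0, 0.6]
    - [0, 0, 0]
  rotation:
    - [0, 0, 0]
    - [0, 0, 0]
    - [0, 0, 0]

```text
clock: 17.23
position: [0.531, -0.2099, 0.1604]
tcp_rot: [-0.501, 3.101, -0.0]
ft_force: [-0.5, 0.2, -0.7]
finger_gap: 0.046
grip_force: 13.2
```

```bash
python3 - <<'E'
from h import *
p=r.state();print(p["position"],p["finger_gap"],p["grip_force"])
im=r.read_camera("scene")[:,:,::-1].copy();cv2.imwrite("pics/scene8.png",im)
d=abs(im.astype(int)-cv2.imread("pics/scene0.png")).max(2);h=cv2.cvtColor(im,cv2.COLOR_BGR2HSV)
for y in range(195,248): print(y,''.join('#' if v>=30 else ('o' if hh[1]>140 and hh[0]<16 else '.') for v,hh in zip(d[y,220:275],h[y,220:275])))
print(h[228:242,243:252,0])
E
```

```text
[ 0.53098137 -0.20990109  0.16036564] 0.04599435027073824 13.188085108995438
195 ........######.........................................
196 .........#####.........####............................
197 ..........########....######...........................
198 ..............####.....#####...........................
199 ..............####.....#####...........................
200 ..............#####....#####...........................
201 ...............####....#####...........................
202 ...............####.....####...........................
203 ...............#####....####...........................
204 ................####....####...........................
205 ................####....####...........................
206 ................#####....####..........................
207 .................####....####..........................
208 .................####......##..........................
209 .................####..................................
210 .................####..................................
211 .................####..................................
212
[... 1877 characters left out ...]
oooooooooooooooooo.....................
244 ...................ooooooooooooo.......................
245 ......................oooooo...........................
246 .......................................................
247 .......................................................
[[10 10  9  9  9  9  9  9  9]
 [ 9  9  9 11 12 11 10  9  9]
 [10  9 12 16 18 16 12  9  9]
 [ 9  9 14 19 19 18 14 10  9]
 [10  9 13 18 19 18 15 10 10]
 [10  9 11 16 19 19 16 10  9]
 [ 9  9 11 15 19 19 17 11 10]
 [ 9  9 11 15 19 19 16 12 10]
 [ 9 10 10 14 18 18 15 11  9]
 [ 9  9  9 11 12 13 12 10  9]
 [ 9  9  9  9  9  9  9  9  9]
 [ 9  9  9  9  9  9  9  9 10]
 [ 9  9  9  9 10  9 10  9 10]
 [10  9  9  9  9  9 10 10  9]]
```

The pin is in the bowl, with brass at about (247,233) in the image. Returning the tongs to the stand.

play_rows:
  travel:
    - [-0.3, 2.5, 0.2]
    - [-0.3, 5, 0]
    - [-0.3, 5, 0]
    - [-0.3, 5, 0]
    - [-0.3, 5, 0]
  rotation:
    - [0, 0, -0.014]
    - [0, 0, -0.014]
    - [0, 0, -0.014]
    - [0, 0, -0.014]
    - [0, 0, -0.015]

```text
clock: 17.9
position: [0.515, 0.0166, 0.161]
tcp_rot: [0.389, -3.115, -0.001]
ft_force: [0.1, 0.1, -1.0]
finger_gap: 0.0464
grip_force: 13.2
```

play_rows:
  travel:
    - [-0.3, 5, 0]
    - [-0.3, 5, 0]
    - [-0.3, 5, 0]
    - [-0.3, 4.5, 0]
    - [-0.3, 2.3, 0]
  rotation:
    - [0, 0, -0.014]
    - [0, 0, -0.014]
    - [0, 0, -0.014]
    - [0, 0, -0.014]
    - [0, 0, -0.015]

```text
clock: 18.52
position: [0.4998, 0.2349, 0.1608]
tcp_rot: [0.282, -3.126, 0.001]
ft_force: [0.2, -0.3, -1.4]
finger_gap: 0.0456
grip_force: 13.2
```

play_rows:
  travel:
    - [0, 0, 0]
    - [0, 0, 0]
    - [0, 0, 0]
  rotation:
    - [0, 0, 0]
    - [0, 0, 0]
    - [0, 0, 0]

```text
clock: 18.9
position: [0.5011, 0.232, 0.162]
tcp_rot: [0.278, -3.129, 0.001]
ft_force: [-0.6, 0.9, -0.8]
finger_gap: 0.0459
grip_force: 13.2
```

play_rows:
  travel:
    - [0, 0.1, -1]
    - [0, 0, -1.8]
    - [0, 0, -1.2]
    - [0, 0, -0.8]
    - [0, 0, -0.6]
  rotation:
    - [0, 0, 0]
    - [0, 0, 0]
    - [0, 0, 0]
    - [0, 0, 0]
    - [0, 0, 0]

```text
clock: 19.52
position: [0.5009, 0.234, 0.1075]
tcp_rot: [0.28, -3.129, 0.0]
ft_force: [0.3, 0.1, -1.0]
finger_gap: 0.0461
grip_force: 13.2
```

play_rows:
  travel:
    - [0, 0, -1]
    - [0, 0, -1.3]
    - [0, 0, -1.2]
    - [0, 0, -0.7]
    - [0, 0, -0.3]
  rotation:
    - [0, 0, 0]
    - [0, 0, 0]
    - [0, 0, 0]
    - [0, 0, 0]
    - [0, 0, 0]

```text
clock: 20.15
position: [0.5007, 0.234, 0.0626]
tcp_rot: [0.279, -3.128, 0.0]
ft_force: [-0.2, 0.1, -1.2]
finger_gap: 0.0461
grip_force: 13.2
```

play_rows:
  travel:
    - [0, 0, -0.1]
    - [0, 0, 0]
    - [0, 0, 0]
  rotation:
    - [0, 0, 0]
    - [0, 0, 0]
    - [0, 0, 0]

```text
clock: 20.52
position: [0.5014, 0.2342, 0.0628]
tcp_rot: [-0.28, 3.128, 0.0]
ft_force: [-0.5, -0.2, -0.6]
finger_gap: 0.0462
grip_force: 13.2
```

play_rows:
  travel:
    - [0, 0, -0.15]
    - [0, 0, -0.1]
    - [0, 0, 0]
    - [0, 0, 0]
  rotation:
    - [0, 0, 0]
    - [0, 0, 0]
    - [0, 0, 0]
    - [0, 0, 0]

```text
clock: 21.02
position: [0.5011, 0.2341, 0.0599]
tcp_rot: [-0.28, 3.129, 0.0]
ft_force: [0.6, -0.8, 0.2]
finger_gap: 0.0459
grip_force: 13.0
```

play_rows:
  travel:
    - [0, 0, 0]
    - [0, 0, 0]
    - [0, 0, 0]
    - [0, 0, 0]
    - [0, 0, 0]
  rotation:
    - [0, 0, 0]
    - [0, 0, 0]
    - [0, 0, 0]
    - [0, 0, 0]
    - [0, 0, 0]
  jaw: 8.5

```text
clock: 21.65
position: [0.501, 0.2341, 0.0598]
tcp_rot: [-0.279, 3.129, 0.0]
ft_force: [-0.2, -0.4, 0.8]
finger_gap: 0.085
grip_force: 0.0
```

play_rows:
  travel:
    - [0, 0, 0.5]
    - [0, 0, 1.2]
    - [0, 0, 2]
    - [0, 0, 3]
    - [0, 0, 3]
  rotation:
    - [0, 0, 0]
    - [0, 0, 0]
    - [0, 0, 0]
    - [0, 0, 0]
    - [0, 0, 0]

```text
clock: 22.28
position: [0.5014, 0.2342, 0.1595]
tcp_rot: [-0.279, 3.127, 0.001]
ft_force: [0.3, 0.4, 1.0]
finger_gap: 0.0849
grip_force: 0.0
```

play_rows:
  travel:
    - [0, 0, 3]
    - [-2, 2, 2]
    - [-4, 4, 0]
    - [-3, 4, 0]
    - [-1, 1, 0]
  rotation:
    - [0, 0, 0]
    - [0, 0, 0]
    - [0, 0, 0]
    - [0, 0, 0]
    - [0, 0, 0]

```text
clock: 22.9
position: [0.3998, 0.3459, 0.2088]
tcp_rot: [-0.284, 3.127, 0.002]
ft_force: [-0.5, 0.5, 0.3]
finger_gap: 0.0852
grip_force: 0.0
```

```bash
python3 - <<'E'
from h import *
p=r.state();print(p["position"],p["clock"])
for n in K:
    im=r.read_camera(n)[:,:,::-1].copy();cv2.imwrite(f"pics/{n}9.png",im)
    d=abs(im.astype(int)-cv2.imread(f"pics/{n}0.png")).max(2)
    k,_,st,c=cv2.connectedComponentsWithStats((d>30).astype(np.uint8))
    print(n,[(s[:5].tolist()) for s in st[1:] if s[4]>3])
    if n=="scene":
        for y in range(128,185): print(y,''.join('#' if v>=24 else '.' for v in d[y,345:400]))
E
```

```text
[0.39984012 0.34585309 0.20877685] 22.9
scene [[203, 0, 26, 37, 564], [236, 0, 39, 61, 1041], [261, 0, 4, 11, 11], [361, 0, 21, 10, 60], [383, 0, 14, 12, 81], [409, 0, 12, 4, 28], [423, 0, 13, 17, 110], [405, 4, 3, 3, 5], [409, 6, 3, 3, 6], [398, 9, 5, 9, 15], [372, 11, 42, 73, 1493], [401, 11, 3, 10, 19], [404, 15, 8, 5, 11], [261, 22, 5, 2, 6], [399, 27, 10, 4, 17], [199, 49, 15, 34, 303], [229, 54, 20, 30, 334], [250, 63, 2, 4, 7], [252, 78, 90, 18, 814], [189, 84, 14, 5, 32], [207, 84, 7, 2, 10], [24, 89, 14, 7, 46], [210, 94, 7, 6, 22], [92, 104, 59, 14, 289], [37, 119, 270, 52, 5556], [174, 127, 17, 6, 51], [321, 200, 3, 7, 14], [0, 229, 5, 1, 5], [11, 228, 7, 1, 7], [238, 230, 11, 8, 38]]
128 .......................................................
129 .......................................................
130 .......................................................
131 .......................................................
132 .......................................................
133 .......................................................
134 ...............................
[... 2789 characters left out ...]
.......................................................
182 .......................................................
183 .......................................................
184 .......................................................
top [[159, 193, 132, 187, 9200], [382, 209, 5, 2, 6], [147, 215, 7, 15, 63], [155, 214, 4, 10, 32], [153, 224, 4, 15, 39], [279, 278, 191, 122, 5913], [60, 295, 13, 6, 27], [78, 304, 13, 8, 36], [93, 310, 212, 90, 7727], [76, 318, 9, 13, 50], [66, 321, 7, 14, 28], [91, 338, 3, 18, 31], [58, 340, 17, 7, 47], [310, 342, 11, 4, 15], [307, 349, 7, 5, 15], [338, 352, 4, 4, 9], [369, 365, 15, 9, 83], [346, 369, 4, 10, 25], [292, 371, 2, 4, 6], [326, 398, 10, 2, 13]]
```

The tongs stand as they did at the start. On the bench, only the pin has changed: it is gone from the pocket at (321,200) and sits in the bowl at (238–249, 230–238). Letting the arm settle, then handing in.

play_rows:
  travel:
    - [0, 0, 0]
    - [0, 0, 0]
    - [0, 0, 0]
  rotation:
    - [0, 0, 0]
    - [0, 0, 0]
    - [0, 0, 0]

```text
clock: 23.38
position: [0.4016, 0.3433, 0.2067]
tcp_rot: [0.277, -3.129, 0.0]
ft_force: [0.6, 0.3, -0.3]
finger_gap: 0.0851
grip_force: 0.0
```

```bash
python3 -c "
from workcell import r
print(r.close_job())"
```

```text
the job is handed in; nothing more can be done
None
```

The job is handed in at about 23 s: the brass pin is in the red cazuelita, the tongs are back in their stand, and the last camera images show nothing else on the bench moved; no verdict came back.

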